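# Clear the mallet and stow the peg tray

## Task

The mallet has been left poking into the bay of the gear rack where the tray of tent pegs belongs: pull it out and lay it flat on the free half of the cork mat, parallel to the steel peg extractor. Then lift the open tray, carry it level with all four pegs inside, set it down square in front of the bay and push it in gently until you feel it press on the hidden sprung backstop, without ramming it, and leave it resting against the backstop. Do not disturb the extractor, the tin or the slotted block.

Things in the scene. Friction and masses are not known exactly. Their poses are not given: they have to be found in the camera images.
- mallet_center (a point): Middle of the orange mallet, on its handle's axis 22 mm above its underside; lies flat, z up, 200 mm long in x, 0.25 kg. Head at +x: cross cylinder 44 mm thick, 76 mm wide in y, x = 56 to 100 mm. Round handle 24 mm thick, x = -90 to 56 mm; black 44 mm pommel disc at x = -100 to -90. Balance point x = 30 mm. At first the head lies 40 to 64 mm deep in the bay, the handle sticking out to the robot.
- rack: Fixed wooden gear rack, one bay open to the front, no floor (things stand on the table). Origin on the table, mid-mouth (front edges of roof and walls); x straight into the bay, z up. Inside 140 mm wide (y), 78 mm high, 190 mm deep; walls 12 mm thick, roof 9 mm (top 87 mm above the table). On the roof, 130 to 195 mm behind its front edge, a lamp and a blue cup are fixed, 60 mm tall.
- backstop: Sprung backstop on the bay's back wall; origin and axes are the rack's own. Its felt pad (90 mm wide, 12 to 48 mm up) is hidden under the roof, its face anywhere 119 to 154 mm behind the mouth, not given: feel for it. It yields from 0.8 N, 0.4 N per mm, for 12 mm (to 5.6 N; damped, so go slowly), then is hard; over 25 N is ramming. A tray against it sticks out 30 to 65 mm.
- tray_center (a point): Centre of the open wooden peg tray, 25 mm above its underside, z up. Outside 184 mm (x) by 110 mm (y) by 50 mm high, walls and floor 6 mm thick, 0.6 kg (may vary by a quarter) plus the pegs; pushing it along the table takes about 3 to 8 N. The two ends are alike. It starts on the open table with its pegs in it.
- tray_fin (a point): Grip point of the tray's fixed carrying fin: an upright dark wooden board in the middle of the tray, 60 mm long along the tray's x, 14 mm thick along its y, its top 70 mm above the tray's underside (20 mm above the tray's rim); this point is 52 mm above the underside, on the tray's centre line.
- mat: Cork mat fixed on the table, 250 mm (x) by 190 mm (y), 3 mm thick; origin at the centre of its underside. The extractor lies along its x axis at y about +48 mm; the free half for the mallet is the half at negative y, its middle at y = -48 mm.
- extractor: Stainless steel peg extractor lying on the mat, about 160 mm long along its x axis, of 12 mm bar, with a 76 mm T-handle across its -x end and a hook at +x; origin on its shaft line, on its underside. Loose; stays as it is.
- tin: Metal tin with a hinged latch, 94 by 134 mm, 57 mm high; origin at the centre of its underside. Bystander, loose.
- block: Wooden slotted peg block, 70 by 160 mm, 46 mm high; origin at the centre of its underside. Bystander, loose.
- peg0_center (a point): Middle of one of the four green aluminium Y-section tent pegs, 150 mm long along its x, about 16 mm across, 25 g, lying loose on the tray's floor along the tray, two on either side of the fin; their tops are about 21 mm above the tray's underside.
- peg1_center (a point): Middle of one of the four green aluminium Y-section tent pegs, 150 mm long along its x, about 16 mm across, 25 g, lying loose on the tray's floor along the tray, two on either side of the fin; their tops are about 21 mm above the tray's underside.
- peg2_center (a point): Middle of one of the four green aluminium Y-section tent pegs, 150 mm long along its x, about 16 mm across, 25 g, lying loose on the tray's floor along the tray, two on either side of the fin; their tops are about 21 mm above the tray's underside.
- peg3_center (a point): Middle of one of the four green aluminium Y-section tent pegs, 150 mm long along its x, about 16 mm across, 25 g, lying loose on the tray's floor along the tray, two on either side of the fin; their tops are about 21 mm above the tray's underside.

How it is judged (in metres and radians):
On the way, in this order (a step that is already met when the one before it is completed fails the run):
1. the mallet lies on the free half of the mat, parallel to the extractor (x of mallet_center in the frame of mat between -0.06 and 0.06 m and y of mallet_center in the frame of mat between -0.085 and -0.015 m and z of mallet_center in the frame of mat between 0.015 and 0.035 m and angle between the x axis of mallet_center and the x axis of mat, either way round below 0.26 rad and angle between mallet_center's own z axis and vertical below 0.2 rad and linear speed of mallet below 0.02 m/s and contact force between mallet and the fingers below 0.05 N), for 0.2 s.
2. the tray is lifted clear of the table (height (world z) of tray_center above 0.04 m), for 0.2 s.
3. the tray is pushed into the bay until it presses on the backstop (contact force between tray and backstop above 1 N and x of tray_center in the frame of rack above 0.015 m), for 0.2 s.
At the end, for the whole second after the job is handed in: Mallet flat on the mat's free half (middle within 60 mm along the mat, 15 to 85 mm off its centre line), within 15 degrees of its long axis; tray flat in the bay, centre 15 mm or more past the mouth, square within 8 degrees, touching the backstop (0.2 N); all four pegs in the tray; at rest (x of mallet_center in the frame of mat between -0.06 and 0.06 m and y of mallet_center in the frame of mat between -0.085 and -0.015 m and z of mallet_center in the frame of mat between 0.015 and 0.035 m and angle between the x axis of mallet_center and the x axis of mat, either way round below 0.26 rad and angle between mallet_center's own z axis and vertical below 0.2 rad and linear speed of each of mallet, tray below 0.02 m/s and x of tray_center in the frame of rack between 0.015 and 0.085 m and angle between the x axis of tray_center and the x axis of rack, either way round below 0.15 rad and angle between tray_center's own z axis and vertical below 0.06 rad and height (world z) of tray_center below 0.032 m and contact force between tray and backstop above 0.2 N and x of peg0_center in the frame of tray_center between -0.09 and 0.09 m and y of peg0_center in the frame of tray_center between -0.053 and 0.053 m and z of peg0_center in the frame of tray_center between -0.025 and 0.02 m and x of peg1_center in the frame of tray_center between -0.09 and 0.09 m and y of peg1_center in the frame of tray_center between -0.053 and 0.053 m and z of peg1_center in the frame of tray_center between -0.025 and 0.02 m and x of peg2_center in the frame of tray_center between -0.09 and 0.09 m and y of peg2_center in the frame of tray_center between -0.053 and 0.053 m and z of peg2_center in the frame of tray_center between -0.025 and 0.02 m and x of peg3_center in the frame of tray_center between -0.09 and 0.09 m and y of peg3_center in the frame of tray_center between -0.053 and 0.053 m and z of peg3_center in the frame of tray_center between -0.025 and 0.02 m).
It fails at once if the backstop is rammed (over 25 N) (contact force between tray and backstop above 25 N).
It fails at once if the tray is tipped by more than 20 degrees (angle between tray_center's own z axis and vertical above 0.35 rad).
It fails at once if the extractor is disturbed (moved over 25 mm) (distance of extractor from where it was at the start of the episode above 0.025 m).
It fails at once if the tin or the slotted block is disturbed (moved over 25 mm) (distance of any of tin, block from where it was at the start of the episode above 0.025 m).
It also fails if it takes over 72 s, if anything falls off the work surface, if the arm or the gripper's body presses on something with over 40 N, if the wrist force passes 120 N, or if a joint passes its speed limit or range.

## Robot

A 6-joint arm with a two-finger parallel gripper is mounted at the origin on the work surface. World frame = base frame: x ahead of the robot, y to its left, z up, the work surface at z = 0. Lengths are in mm, angles in degrees, forces in N, time in s.
With the tool pointing down it reaches from about 275 to 825 mm from the base axis. Payload 5.2 kg.
Tool frame: the origin (TCP) lies midway between the tips of the shut fingers; the grasp point (between the pads) lies env.hold_point_z behind it (env.hold_point_z is the distance from the TCP to the grasp point, in mm); z points along the fingers, x is the direction in which the jaws open and shut, and the axes are right-handed (so a half turn about z gives the same grasp; the last joint's range is limited). The gripper opens to 93 mm and grips with 3 to 60 N. Pads are 15 mm wide; open, the fingers measure 128 mm over their backs; the gripper's body (75 mm by 188 mm) begins 65 mm behind the grasp point.
Start: joints at [54.213, 14.817, 87.949, -0, 77.235, -11.62], TCP at [225.151, 501.809, 218.653] pointing down, gripper open.
Joint ranges: [-179.93, 179.93], [-52.35, 119.4], [10.71, 147.94], [-69.91, 249.91], [12.55, 155.21], [-178.61, 178.61]. Speed limits (degrees/s): [147.25, 147.25, 180, 180, 180, 180].

## Interface

Orientations are given as [roll, pitch, yaw] about the fixed x, y, z axes, in that order (R = Rz(yaw) Ry(pitch) Rx(roll)).
In Python, from cell import env, set_gripper, vision, order gives the robot as it stands. Calls block until the motion is done:
- env.move_to(position, orientation): joint-space move of the TCP to a pose.
- env.move_linear(position, v=150, rot=None): straight line of the TCP; rot=None keeps the orientation; v is the mean speed in mm/s.
- env.set_joints(angles): joint-space move.
- set_gripper(opening, newtons=None): finger opening in mm; newtons is the grip in N (None keeps the last); returns when the fingers have stopped.
- env.hold(seconds).
- env.solve_ik(position, orientation): joint angles nearest the present ones, or None.
- env.observe(): the state.
- vision.snapshot(name): name is "scene" or "top"; returns a dict with "color" (420x560x3 uint8, blue, green, red), "depth" (420x560 float32, mm along the optical axis (not along the pixel's ray), 0 where there is no reading), "camera_matrix" (3x3 intrinsics, pixels), "D" ([k1, k2, p1, p2, k3] as OpenCV has them; the pictures are not rectified), "position" and "rotation" of the camera in the world. Camera axes: x right, y down, z forward; pixel columns grow to the right and rows downward; lengths in mm; the calibration is good to about 2 mm. A picture is of the moment at which its call begins.
A pose or a line that the arm cannot do raises env.Unreachable and nothing moves.
- order.close_job(): hands the job in, once; it reports no verdict.
The state is a dict: "clock": time; "qpos": joint angles; "dq": joint speeds; "tau": joint torques, N m; "eef_pos": TCP position; "orientation": TCP orientation; "ft_force": force on the tool from outside, world axes, zero at the start; "moment": the same for the moment, N m; "gripper_width": finger opening in mm.
Only numpy, scipy, OpenCV 4.12 (cv2) and the standard library are available. Lean on these libraries where they do the work, as an engineer would, in place of code of your own. Each camera call takes 0.05 s, during which the arm holds its last target.

## Working session

There is one attempt and no reset: what is moved stays moved. The work goes in short steps, each a Python script; the robot and the scene stay as the last script left them, time stands still between calls to the robot, and variables do not carry over. Pictures are saved under pics/ and viewed, and the job is handed in when it is done.

```bash
ls; mkdir -p pics; python3 - <<'E'
from cell import env,set_gripper,vision,order
import cv2,numpy as np
for n in("scene","top"):
    s=vision.snapshot(n); cv2.imwrite(f"pics/{n}0.png",s["color"]); np.savez(f"{n}0.npz",**s)
    print(n,s["position"],np.round(s["rotation"],3).tolist(),s["camera_matrix"].tolist(),s["D"])
print(env.observe(),env.hold_point_z)
E
```

```text
pics
scene [1212.04403159 -527.41369023  975.93255153] [-137.833, -0.959, 51.848] [[526.3325278990145, 0.0, 289.4524442875555], [0.0, 526.3325278990145, 205.36747397581078], [0.0, 0.0, 1.0]] [-0.04735503  0.          0.          0.          0.        ]
top [ 427.95186209   12.74028621 1086.84906569] [-171.522, -0.671, -90.314] [[402.2024874358296, 0.0, 277.0313476868309], [0.0, 402.2024874358296, 212.82974865069582], [0.0, 0.0, 1.0]] [-0.0154918  0.         0.         0.         0.       ]
{'clock': 0.1, 'qpos': array([ 5.42117216e+01,  1.48537120e+01,  8.80034612e+01, -5.38673355e-04,
        7.72356364e+01, -1.16193876e+01]), 'dq': array([ 0.03200292, -0.03488395, -0.17784515, -0.00834099, -0.0401023 ,
       -0.06749831]), 'tau': array([ 1.14376613e-03, -4.38208652e+01, -2.84645212e+01,  7.18659139e-02,
        3.61646467e-02, -9.69482448e-05]), 'eef_pos': array([224.87384213, 501.39316816, 217.92316295]), 'orientation': array([-1.79981822e+02,  9.10134440e-02,  6.58312431e+01]), 'ft_force': array([ 0.51568473, -0.97191255, -0.08169269]), 'moment': array([-0.00098846, -0.01382903,  0.03188795]), 'gripper_width': 93.10551101496569} 18.8
```

View pics/top0.png

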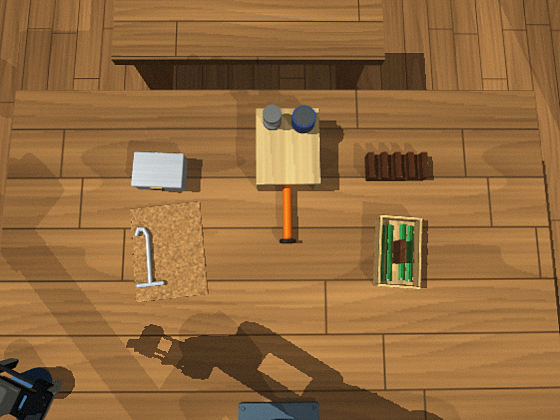

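View pics/scene0.png

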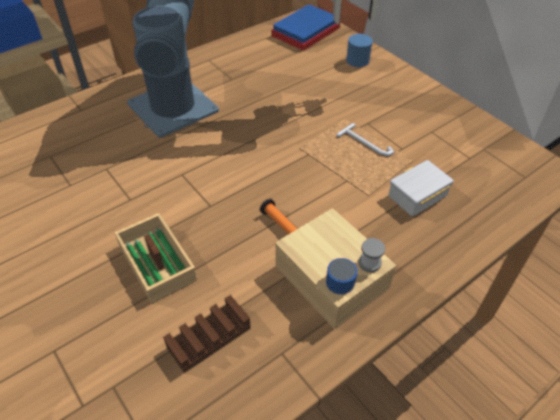

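The top view shows the mallet handle at about (288,187)–(289,241), rack roof (256–320, 108–186), mat (132–207, 203–300) with the extractor on its left half, and tray (376–427, 215–288). Next I'll measure these in world coordinates.

```bash
cat > h.py <<'E'
import cv2,numpy as np
from scipy.spatial.transform import Rotation as Ro
def cloud(s):
    K=np.array(s["camera_matrix"]);D=np.array(s["D"]);d=s["depth"]
    h,w=d.shape;u,v=np.meshgrid(np.arange(w),np.arange(h))
    p=cv2.undistortPoints(np.stack([u,v],-1).reshape(-1,1,2).astype(np.float64),K,D).reshape(h,w,2)
    P=np.dstack([p[...,0]*d,p[...,1]*d,d])
    R=Ro.from_euler('xyz',s["rotation"],degrees=True).as_matrix()
    W=P@R.T+np.array(s["position"]); W[d<=0]=np.nan
    return W
def project(s,X):
    R=Ro.from_euler('xyz',s["rotation"],degrees=True).as_matrix()
    Y=(np.atleast_2d(X)-s["position"])@R
    return cv2.projectPoints(Y,np.zeros(3),np.zeros(3),np.array(s["camera_matrix"]),np.array(s["D"]))[0].reshape(-1,2)
def rect(pts):
    (c,sz,a)=cv2.minAreaRect(pts.astype(np.float32)); return np.round(c,1),np.round(sz,1),round(a,2)
E
cat > m.py <<'E'
from h import *
s=dict(np.load("top0.npz")); W=cloud(s); hsv=cv2.cvtColor(s["color"],cv2.COLOR_BGR2HSV); z=W[...,2]
def reg(u0,u1,v0,v1):
    m=np.zeros(z.shape,bool); m[v0:v1,u0:u1]=1; return m&np.isfinite(z)
def show(n,m,):
    P=W[m]; print(n,m.sum(),*rect(P[:,:2]),"med",np.round(np.median(P,0),1))
t=reg(220,250,210,300); print("table z",np.median(z[t]), np.median(z[reg(330,360,210,270)]), np.median(z[reg(100,125,210,290)]))
show("roof",reg(240,335,95,195)&(abs(z-87)<8))
show("tin",reg(120,195,140,200)&(abs(z-57)<8))
show("block",reg(355,440,140,190)&(abs(z-46)<8))
show("tray rim",reg(365,440,205,300)&(abs(z-50)<7))
show("tray fin",reg(365,440,205,300)&(z>62))
H,S,V=cv2.split(hsv)
m=reg(270,305,184,245)&(H<12)&(S>200)&(z>18); show("handle",m)
P=W[m]; vx,vy,x0,y0=cv2.fitLine(P[:,:2].astype(np.float32),cv2.DIST_HUBER,0,.01,.01).ravel(); print(np.degrees(np.arctan2(vy,vx)),x0,y0)
for a in range(int(P[:,0].min()),int(P[:,0].max()),12):
    q=P[(P[:,0]>=a)&(P[:,0]<a+12)]; 
    if len(q): print(a,len(q),q[:,1].mean().round(1),q[:,1].min().round(1),q[:,1].max().round(1),q[:,2].max().round(1))
m=reg(265,310,232,250)&(z>10)&(V<70); show("pommel",m); 
m=reg(265,310,180,250)&(z>10)&(z<60);show("mallet all",m)
g=reg(365,440,205,300)&(H>45)&(H<85)&(S>100); show("pegs",g)
m=reg(110,225,190,310); 
e=m&(S<70)&(V>110); show("extr",e)
show("extr z",m&(z>8)&(z<40))
# mat: colour
b=cv2.GaussianBlur(s["color"],(0,0),1.5)
cv2.imwrite("pics/topbig.png",cv2.resize(s["color"][190:310,110:230],None,fx=5,fy=5,interpolation=cv2.INTER_CUBIC))
cv2.imwrite("pics/topbig2.png",cv2.resize(s["color"][90:260,240:340],None,fx=3.5,fy=3.5,interpolation=cv2.INTER_CUBIC))
E
python3 m.py
```

```text
table z 0.9573808826926324 0.9227445615086936 0.8606868339918492
roof 3933 [753.9 -28.5] [203.1 163.9] 0.4 med [732.8 -26.2  88.1]
tin 1812 [697.9 313.4] [135.7  98.5] 86.89 med [697.2 311.9  57.8]
block 899 [ 714.4 -324.3] [ 71.2 161.6] 0.62 med [ 713.4 -323.7   46.7]
tray rim 688 [ 482.  -315.8] [112.  184.6] 85.56 med [ 481.7 -312.2   50.5]
tray fin 151 [ 481.9 -314.6] [14.6 58.6] 86.53 med [ 480.5 -314.3   70.1]
handle 48 [589.5 -27.2] [ 21.2 145.2] 89.67 med [599.2 -34.6  33.4]
2.9104316 580.7494 -33.920162
516 6 -33.1 -37.0 -28.4 46.5
528 4 -35.6 -36.9 -34.3 34.2
540 2 -37.1 -37.2 -37.0 34.2
552 4 -34.5 -37.3 -31.8 35.1
564 2 -34.5 -34.6 -34.5 35.9
576 2 -34.8 -34.9 -34.8 33.4
588 6 -32.3 -37.9 -16.7 36.8
600 1 -35.1 -35.1 -35.1 31.6
612 2 -35.1 -35.1 -35.1 34.2
624 3 -29.1 -35.3 -16.9 34.1
636 1 -35.5 -35.5 -35.5 32.2
648 12 -26.8 -35.6 -17.0 37.6
660 3 -25.0 -35.6 -17.1 33.4
pommel 59 [511.2 -27.7] [ 7.9 39.7] 0.53 med [510.  -28.5  38.4]
mallet all 577 [586.1 -27.7] [ 70.3 158. ] 89.8 med [582.6 -27.2  33.2]
pegs 904 [ 481.3 -319.6] [ 89.2 152.2] 87.26 med [ 478.4 -327.1   13. ]
extr 369 [474.5 342.6] [159.2  72.9] 6.05 med [452.5 343.7  14.8]
extr z 566 [500.  294.8] [297.7 184.9] 5.18 med [461.7 339.1  13.6]
```

```bash
cat >> m.py <<'E'
print('----')
m=reg(265,310,180,250)&(z>26)&(z<50); P=W[m]
for a in range(500,670,15):
    q=P[(P[:,0]>=a)&(P[:,0]<a+15)]; 
    if len(q): print(a,len(q),q[:,1].mean().round(1),q[:,1].min().round(1),q[:,1].max().round(1),q[:,2].max().round(1))
# rack roof edges
r=reg(240,335,95,195)&(abs(z-87)<4); P=W[r]
print("front x by y",[ (y,P[(abs(P[:,1]-y)<6)][:,0].min().round(1)) for y in range(-95,50,20)])
print("edges y by x",[ (x,P[(abs(P[:,0]-x)<4)][:,1].min().round(1),P[(abs(P[:,0]-x)<4)][:,1].max().round(1)) for x in range(670,760,15)])
# mat height mask
mm=reg(110,225,190,310)&(z>2.6)&(z<8); mm=cv2.morphologyEx(mm.astype(np.uint8),cv2.MORPH_OPEN,np.ones((3,3)))>0
n,l,st,_=cv2.connectedComponentsWithStats(mm.astype(np.uint8)); k=1+st[1:,4].argmax(); print(st[k]); show("mat",l==k)
e=reg(110,180,220,300)&(S<70)&(V>110)&(z>9); E=W[e]
sh=E[(E[:,0]>415)&(E[:,0]<500)]; f=cv2.fitLine(sh[:,:2].astype(np.float32),cv2.DIST_HUBER,0,.01,.01).ravel(); print("shaft",f,np.degrees(np.arctan2(f[1],f[0])),E[:,:2].min(0),E[:,:2].max(0))
E
python3 m.py | sed -n '/----/,$p'
```

```text
----
500 60 -27.8 -47.5 -7.9 48.3
515 46 -27.4 -47.3 -7.9 46.5
530 51 -28.5 -40.0 -18.6 37.7
545 43 -28.6 -40.1 -18.7 37.2
560 46 -27.9 -37.6 -18.7 36.6
575 48 -27.7 -37.6 -16.4 39.1
590 44 -27.8 -37.9 -16.5 36.8
605 51 -27.8 -38.2 -16.6 38.1
620 43 -28.0 -38.2 -16.7 36.6
635 50 -28.1 -38.3 -16.8 38.5
650 57 -26.6 -57.4 7.2 37.6
front x by y [(-95, np.float64(652.9)), (-75, np.float64(652.7)), (-55, np.float64(653.0)), (-35, np.float64(653.3)), (-15, np.float64(653.0)), (5, np.float64(653.2)), (25, np.float64(652.8)), (45, np.float64(653.2))]
edges y by x [(670, np.float64(-109.9), np.float64(50.8)), (685, np.float64(-110.6), np.float64(50.7)), (700, np.float64(-110.8), np.float64(50.8)), (715, np.float64(-108.3), np.float64(50.9)), (730, np.float64(-108.4), np.float64(50.9)), (745, np.float64(-108.9), np.float64(50.9))]
[177 231  10  14  60]
mat 60 [524.3 256.8] [22.2 36.8] 77.67 med [521.8 252.9   4.6]
shaft [9.9424392e-01 1.0714003e-01 4.5817545e+02 3.4002036e+02] 6.1504765 [392.53388099 298.45270252] [551.06743922 379.46060092]
```

View pics/topbig.png

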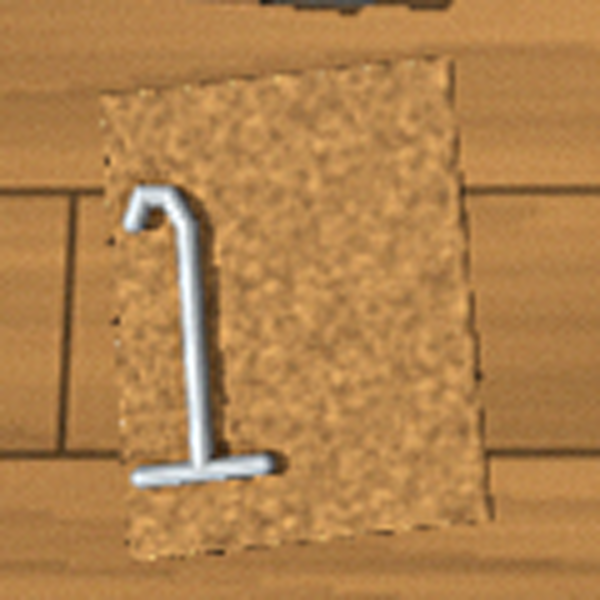

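View pics/topbig2.png

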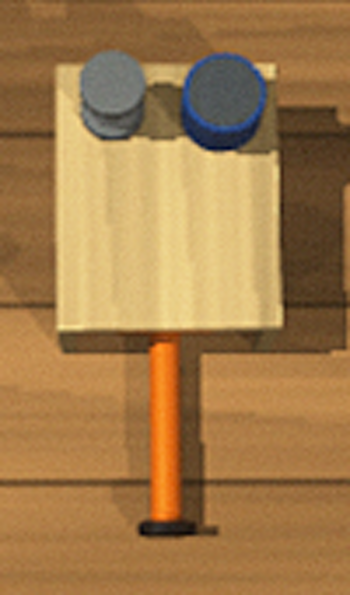

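```bash
cat > mat.py <<'E'
from h import *
s=dict(np.load("top0.npz")); 
c=(np.array([(102,95),(454,57),(491,519),(134,557)],float)+.5)/5-.5+[110,190]
K=s["camera_matrix"];R=Ro.from_euler('xyz',s["rotation"],degrees=True).as_matrix()
p=cv2.undistortPoints(c.reshape(-1,1,2),K,s["D"]).reshape(-1,2); d=np.c_[p,np.ones(4)]@R.T
X=s["position"]+d*((3-s["position"][2])/d[:,2])[:,None]; print(X.round(1)); print(X.mean(0),rect(X[:,:2]))
for a,b in((3,0),(2,1)): v=X[b]-X[a]; print(np.linalg.norm(v),np.degrees(np.arctan2(v[1],v[0])))
for a,b in((1,0),(2,3)): v=X[b]-X[a]; print(np.linalg.norm(v),np.degrees(np.arctan2(v[1],v[0]))-90)
E
python3 mat.py
python3 - <<'E'
from cell import env
import numpy as np
for p,y in [((580,-28,5),90),((580,-28,5),-90),((500,-28,5),90),((490,255,10),96),((490,255,10),-84),((482,-315,35),86),((482,-315,35),-94),((547,-29,40),90),((650,-29,15),90),((650,-29,15),-90),((547,-29,40),-90)]:
    q=env.solve_ik(list(p),[180,0,y]); print(p,y,None if q is None else np.round(q))
E
```

```text
[[602.6 399.5   3. ]
 [622.9 208.4   3. ]
 [374.8 183.4   3. ]
 [356.  371.    3. ]]
[489.06641341 290.54657578   3.        ] (array([488.8, 290.7]), array([249.3, 192.2]), 6.07)
248.2619396454827 6.585824134539228
249.3532984399179 5.756196292524455
192.187814581562 6.068640843128549
188.59032769204174 5.735126024103479
(580, -28, 5) 90 [ -14.   31.   97.   -0.   52. -104.]
(580, -28, 5) -90 [-14.  31.  97.  -0.  52.  76.]
(500, -28, 5) 90 [ -16.   24.  109.   -0.   47. -106.]
(490, 255, 10) 96 [ 16.  28. 101.  -0.  51. -80.]
(490, 255, 10) -84 [ 16.  28. 101.  -0.  51. 100.]
(482, -315, 35) 86 [ -44.   28.   97.    0.   55. -130.]
(482, -315, 35) -94 [-44.  28.  97.  -0.  55.  50.]
(547, -29, 40) 90 [ -15.   25.  101.   -0.   54. -105.]
(650, -29, 15) 90 [ -12.   35.   86.   -0.   58. -102.]
(650, -29, 15) -90 [-12.  35.  86.  -0.  58.  78.]
(547, -29, 40) -90 [-15.  25. 101.  -0.  54.  75.]
```

```bash
python3 - <<'E'
from cell import env,set_gripper,vision,order
import cv2,numpy as np
O=[180,0,-90]
set_gripper(60,20)
env.move_to([580,-28,120],O)
env.move_linear([580,-28,4.5],v=120)
o=env.observe();print(o['eef_pos'],o['orientation'],o['ft_force'])
w=set_gripper(10,25); o=env.observe();print(o['gripper_width'],o['ft_force'],o['clock'])
env.move_linear([488,-28,5],v=60)
o=env.observe();print(o['eef_pos'],o['ft_force'],o['gripper_width'],o['clock'])
set_gripper(60)
s=vision.snapshot("top"); cv2.imwrite("pics/top1.png",s["color"]); np.savez("top1.npz",**s)
E
```

```text
[580.66812508 -28.13019739   5.2324113 ] [-1.79920412e+02 -2.10386946e-02 -8.99949236e+01] [-0.02681372 -0.02144718  0.39958815]
22.872558234218967 [-0.56330061  0.39363037  2.26605313] 4.925
[487.93004137 -27.99142348   4.90540916] [-0.51673821  0.01180342 -0.64482706] 23.290074757540182 6.6083
```

View pics/top1.png

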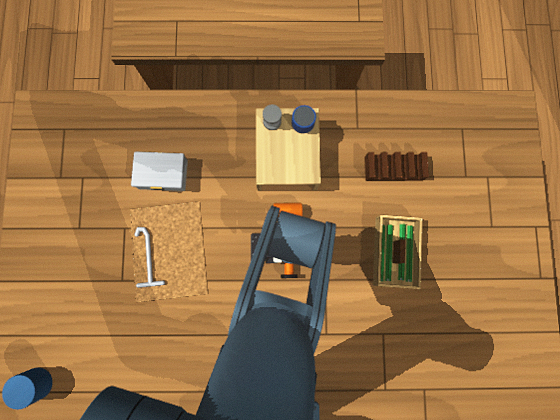

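The mallet is out: its head is visible at about (288,208) and its pommel at (291,275), both clear of the rack front at row 187. Next I'll measure the head and regrasp near the balance point.

```bash
python3 - <<'E'
from h import *
s=dict(np.load("top1.npz")); W=cloud(s); z=W[...,2]; H,S,V=cv2.split(cv2.cvtColor(s["color"],cv2.COLOR_BGR2HSV))
m=(H<14)&(S>190)&(z>10)&(z<55);m[:190]=0;m[240:]=0
P=W[m];print(m.sum(),rect(P[:,:2]),P.max(0),P.min(0))
from cell import env,set_gripper,vision,order
O=[180,0,-90]
env.move_linear([488,-28,90],v=150)
E
```

```text
190 (array([595.3, -29.5]), array([74.4, 32.6]), 88.9) [611.69638604   7.50317918  50.01731915] [578.29118898 -66.34570535  31.4622421 ]
```

```bash
python3 - <<'E'
from cell import env,set_gripper,vision,order
import cv2,numpy as np
env.move_linear([542,-28.5,90],v=150)
env.move_linear([542,-28.5,5],v=120)
set_gripper(10,45); o=env.observe();print(o['gripper_width'],o['ft_force'])
env.move_linear([542,-28.5,85],v=120)
o=env.observe();print(o['gripper_width'],o['ft_force'],o['moment'],o['clock'])
env.move_to([523,243.5,85],[180,0,-84])
s=vision.snapshot("scene"); cv2.imwrite("pics/sc2.png",s["color"])
print(env.observe()['eef_pos'],env.observe()['orientation'],env.observe()['clock'])
E
```

```text
22.720979606231687 [-0.74462527  0.34454575  1.90544297]
22.906946321208142 [ 0.22113543  0.6232557  -2.61888788] [0.0496591  0.14156402 0.02226213] 11.0167
[523.41936614 242.13686749  84.73639001] [ 1.79982039e+02 -3.56927115e-02 -8.40793393e+01] 12.125
```

View pics/sc2.png

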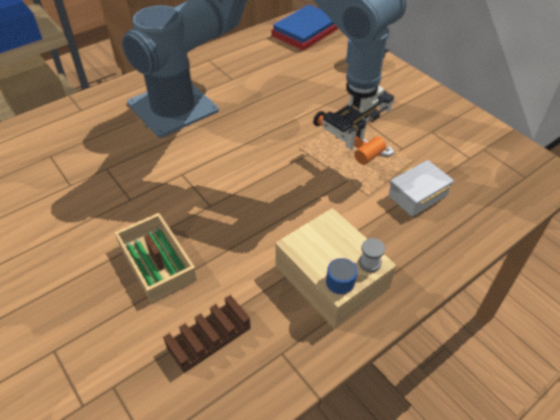

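The picture shows the mallet held about level over the mat, pommel at (320,119) and head at (372,150). I'll lower it now.

```bash
python3 - <<'E'
from cell import env,set_gripper,vision,order
import cv2,numpy as np
env.move_linear([523,243.5,25],v=100)
env.move_linear([523,243.5,9],v=25)
env.hold(0.2)
print(env.observe()['ft_force'],env.observe()['eef_pos'])
set_gripper(50); env.hold(.3)
env.move_linear([523,243.5,130],v=140)
env.move_to([482,-100,150],[180,0,-94])
s=vision.snapshot("top"); cv2.imwrite("pics/top3.png",s["color"]); np.savez("top3.npz",**s)
print(env.observe()['clock'])
E
cat > m3.py <<'E'
from h import *
s=dict(np.load("top3.npz")); W=cloud(s); hsv=cv2.cvtColor(s["color"],cv2.COLOR_BGR2HSV); z=W[...,2];H,S,V=cv2.split(hsv)
m=(z>14)&(z<60);m[:195]=0;m[310:]=0;m[:,:130]=0;m[:,225:]=0
o=m&(H<14)&(S>190); P=W[o]; print("orange",rect(P[:,:2]),P[:,2].max())
for lo,hi in((400,420),(420,460),(460,500),(500,540),(540,560),(560,620)):
    q=P[(P[:,0]>lo)&(P[:,0]<hi)]
    if len(q):print(lo,q[:,0].mean().round(1),q[:,1].mean().round(1),(q[:,1].min()+q[:,1].max())/2,q[:,2].max())
E
python3 m3.py
```

```text
[ 0.49286873  0.18692157 -2.21243676] [523.1466839  243.52763786   9.16610752]
17.2
orange (array([499.8, 235.6]), array([187.9,  75.3]), 8.08) 50.31538302613603
400 411.9 225.3 227.7261803900174 47.37014342476755
420 440.2 225.0 229.76461080582902 39.09705007054231
460 479.9 230.5 235.8454758726537 41.595207218777205
500 519.8 234.8 240.24119321081344 40.91340309314569
540 554.0 249.6 244.63756955076167 46.73306769813803
560 580.4 238.5 246.34931013447493 50.31538302613603
```

View pics/top3.png

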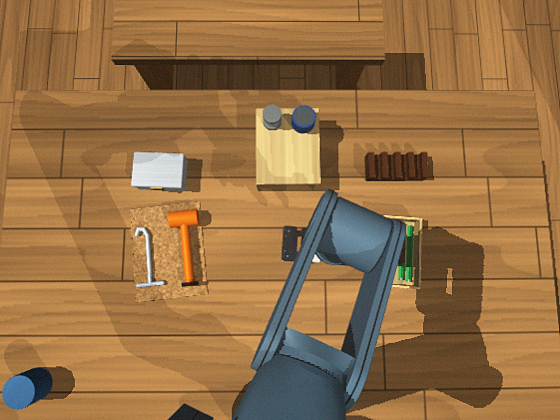

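The mallet lies on the mat's right half, head (183,217) and pommel (190,284), parallel to the extractor, which has not moved. Now the tray.

```bash
python3 - <<'E'
from cell import env,set_gripper,vision,order
import cv2,numpy as np
O=[180,0,-94]
set_gripper(38,50)
env.move_to([481.5,-315,130],O)
env.move_linear([481.5,-315,34],v=80)
o=env.observe();print(o['eef_pos'],o['ft_force'])
set_gripper(5,55); o=env.observe();print(o['gripper_width'],o['ft_force'])
env.move_linear([481.5,-315,74],v=40); env.hold(.4)
o=env.observe();print(o['gripper_width'],o['ft_force'],o['moment'],o['clock'])
s=vision.snapshot("scene"); cv2.imwrite("pics/sc4.png",s["color"]); np.savez("sc4.npz",**s)
E
```

```text
[ 481.85353653 -315.3523513    34.58726602] [-0.23643914 -0.57036856  0.23664332]
13.375439993904369 [-1.20348668  0.03378304  1.71288189]
13.765471647890505 [-0.20659841  0.97386818 -7.07396014] [-0.00901414  0.21466545 -0.01710774] 21.95
```

View pics/sc4.png

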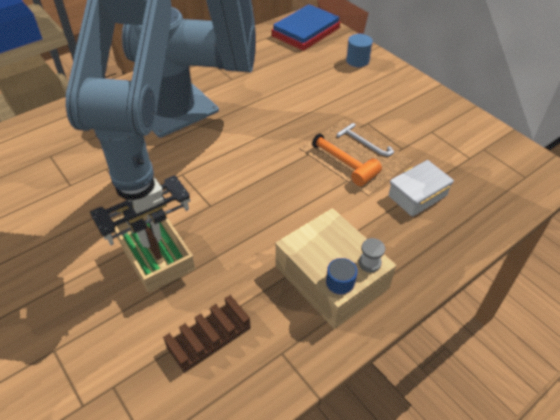

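Tray is lifted level at (155,250), with the pegs inside and about 7 N of weight. I'll carry it to the front of the bay.

```bash
python3 - <<'E'
from cell import env,set_gripper,vision,order
import cv2,numpy as np
env.move_linear([545,-29,74],v=90,rot=[180,0,-90])
env.move_linear([545,-29,40],v=50)
env.move_linear([545,-29,34.3],v=12)
env.hold(.2); o=env.observe();print(o['eef_pos'],o['orientation'],o['ft_force'],o['gripper_width'])
set_gripper(36); 
env.move_linear([545,-29,110],v=100)
env.move_linear([405,-29,110],v=150)
s=vision.snapshot("scene"); cv2.imwrite("pics/sc5.png",s["color"]); np.savez("sc5.npz",**s)
s=vision.snapshot("top"); cv2.imwrite("pics/top5.png",s["color"]); np.savez("top5.npz",**s)
print(env.observe()['clock'])
from h import *
for n in("sc5","top5"):
    s=dict(np.load(n+".npz"));W=cloud(s);m=(abs(W[...,2]-51)<6)&(W[...,0]>452)&(W[...,0]<648)&(abs(W[...,1]+29)<75);P=W[m]
    print(n,m.sum(),rect(P[:,:2]))
E
```

```text
[545.00363774 -29.02135909  34.25733725] [ 1.79997464e+02  1.72098086e-04 -9.00004879e+01] [ 0.58818876 -0.01731984 -7.21944162] 14.079493303492173
29.7583
sc5 520 (array([541.4, -30.4]), array([113.2, 179. ]), 89.83)
top5 397 (array([548.2, -31.3]), array([109.1, 175.2]), 88.99)
```

View pics/sc5.png

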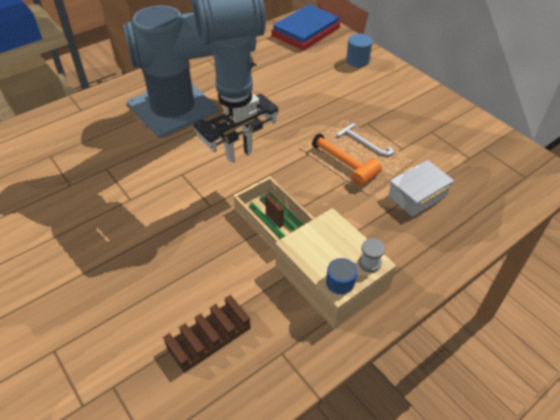

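The tray stands square in front of the mouth at (275,205), with the pegs inside. Now I'll push its rear wall with both fingertips spread and log the force.

```bash
python3 - <<'E'
from cell import env,set_gripper,vision,order
import numpy as np
set_gripper(58)
env.move_linear([425,-29.5,14],v=130); env.hold(.2)
f0=env.observe()['ft_force'][0]; print("f0",f0,env.observe()['clock'])
x=425
while x<540:
    x+=10; env.move_linear([x,-29.5,14],v=35)
    o=env.observe(); print(x,o['eef_pos'][0].round(1),(o['ft_force'][0]-f0).round(2),o['moment'].round(2))
    if abs(o['ft_force'][0]-f0)>12: print("STOP"); break
print(o['clock'])
E
```

```text
f0 -0.5528734615592464 31.4583
435 435.2 1.16 [ 0.01  0.17 -0.05]
445 445.4 1.41 [-0.01  0.11  0.  ]
455 454.6 -0.97 [-0.    0.44  0.02]
465 465.5 -1.29 [0.05 0.31 0.01]
475 475.4 0.34 [0.1  0.32 0.03]
485 485.4 -0.82 [-0.01  0.34  0.02]
495 495.4 -1.04 [0.04 0.35 0.06]
505 505.4 -0.72 [ 0.06  0.28 -0.01]
515 515.4 -0.55 [-0.    0.31 -0.01]
525 525.4 0.18 [0.05 0.3  0.03]
535 535.4 -0.9 [0.03 0.28 0.06]
545 545.4 0.5 [0.03 0.32 0.02]
36.6583
```

```bash
cat > push.py <<'E'
from cell import env,set_gripper,vision,order
import numpy as np,sys
def step(x,v=15,n=5):
    env.move_linear([x,-29.5,14],v=v)
    F=[];M=[]
    for i in range(n):
        o=env.observe();F.append(o['ft_force'][0]);M.append(o['moment'][1])
        if i<n-1: env.hold(.02)
    return o,np.mean(F),np.mean(M),np.std(F)
E
python3 - <<'E'
from push import *
for x in (549,553,557,561,565,567,569,570,571,572):
    o,f,m,sd=step(x); print(x,o['eef_pos'][0].round(2),f.round(2),m.round(3),sd.round(2),o['clock'])
E
```

```text
549 548.23 -5.05 0.93 0.5 37.1417
553 552.68 -5.03 0.859 0.06 37.625
557 557.09 -3.67 0.76 0.43 38.1083
561 561.09 -3.59 0.733 0.38 38.5917
565 565.1 -3.45 0.704 0.58 39.075
567 566.96 -4.1 0.758 0.31 39.425
569 569.06 -3.83 0.744 0.27 39.775
570 569.87 -4.35 0.851 0.17 40.0917
571 571.03 -4.2 0.81 0.33 40.4083
572 572.07 -4.23 0.782 0.22 40.725
```

The friction baseline is clear, about 4 N and 0.77 N m. Now the fine search for the backstop.

```bash
python3 - <<'E'
from push import *
x=572; hit=0
while x<622:
    x+=1; o,f,m,sd=step(x,v=12,n=4); print(x,o['eef_pos'][0].round(2),f.round(2),m.round(3),round(o['clock'],2))
    if f<-6.3 and m>1.1: hit+=1
    if hit>=2 or f<-9 or o['clock']>62: break
E
```

```text
573 573.06 -4.0 0.769 41.02
574 574.07 -3.7 0.76 41.33
575 575.1 -3.96 0.743 41.62
576 576.08 -3.68 0.727 41.92
577 577.13 -3.43 0.692 42.23
578 578.11 -3.6 0.698 42.52
579 579.09 -3.2 0.68 42.83
580 580.13 -3.19 0.653 43.12
581 581.12 -2.77 0.687 43.42
582 582.14 -3.2 0.691 43.73
583 583.12 -3.86 0.67 44.02
584 584.11 -2.84 0.679 44.33
585 585.12 -3.69 0.677 44.62
586 586.11 -3.33 0.676 44.92
587 587.1 -3.59 0.719 45.23
588 588.09 -3.26 0.691 45.52
589 589.08 -3.28 0.684 45.83
590 590.05 -3.89 0.712 46.12
591 591.08 -3.27 0.75 46.42
592 592.07 -3.69 0.753 46.73
593 593.08 -3.8 0.751 47.02
594 594.02 -3.87 0.73 47.33
595 595.08 -3.97 0.755 47.62
596 596.08 -3.7 0.743 47.92
597 597.1 -3.85 0.792 48.23
598 598.04 -4.15 0.789 48.52
599 599.02 -3.91 0.781 48.83
600 599.57 -5.3 0.996 49.12
601 600.25 -6.82 1.126 49.42
602 601.03 -7.57 1.21 49.73
```

Clear contact rise from x≈599.5. I'll push a little further, hold, then back away.

```bash
python3 - <<'E'
from push import *
import cv2
for x in(603,604):
    o,f,m,sd=step(x,v=10,n=4); print(x,o['eef_pos'][0].round(2),f.round(2),m.round(3),round(o['clock'],2))
for i in range(4):
    env.hold(.15); o=env.observe(); print(o['ft_force'][0].round(2),o['moment'][1].round(3),o['eef_pos'][0].round(2))
env.move_linear([603,-29.5,14],v=5);env.move_linear([590,-29.5,14],v=20)
env.move_linear([500,-29.5,60],v=150); env.move_linear([380,-29.5,150],v=200)
print(env.observe()['clock'])
for n in("scene","top"):
    s=vision.snapshot(n); cv2.imwrite(f"pics/{n}9.png",s["color"]); np.savez(f"{n}9.npz",**s)
from h import *
W=cloud(s);P=W[(abs(W[...,2]-51)<6)&(W[...,0]>560)&(W[...,0]<648)&(abs(W[...,1]+29)<75)]
print(rect(P[:,:2]),P[:,0].min())
E
```

```text
603 601.83 -7.2 1.294 50.02
604 602.66 -8.08 1.406 50.33
-7.96 1.404 602.63
-8.59 1.418 602.67
-8.84 1.411 602.67
-7.63 1.378 602.64
53.8
(array([629.1, -30.8]), array([ 36. , 108.1]), 0.69) 611.500821922754
```

View pics/scene9.png

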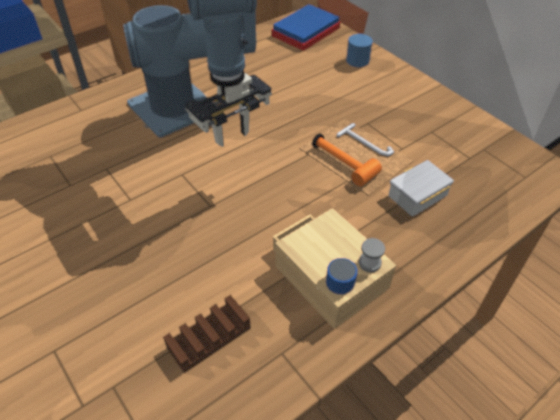

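View pics/top9.png

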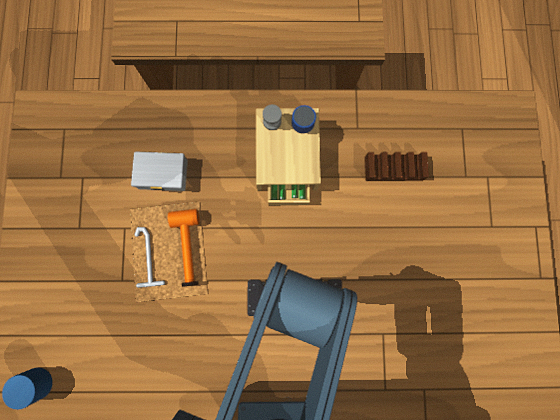

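The tray is in the bay, its rear edge at about row 203 and sticking out about 41 mm, within 1° of square, with pegs visible. Mallet, extractor, tin and block are unchanged. Handing the job in.

```bash
python3 - <<'E'
from cell import env,order
print(order.close_job(), env.observe()['clock'])
E
```

```text
the job is handed in; nothing more can be done
the job is handed in; nothing more can be done
```

The job is done and handed in. The clock read about 54 s of the 72 s allowed just before I handed it in; no verdict is reported.

- **Mallet:** I pulled it out by its handle, regrasped it near its balance point and laid it on the free half of the mat. It lies within about 2° of the mat's axis and about 50 mm off its centre line.
- **Tray:** I carried it level by the fin, set it down square in front of the bay and pushed it in slowly with two spread fingertips. The push force rose from about 3.9 N of friction to about 8 N over the last 3 mm, so I stopped and backed off.
- **Last checks:** In the final pictures:
  - The tray's rear edge is where the push left it, so it did not visibly spring back. It is within 1° of square, with its centre about 50 mm past the mouth.
  - Pegs are visible in the part that sticks out. The rest are hidden by the roof and could not be counted.
  - The extractor, tin and block look unmoved.
- **Not measured:** The force the tray still exerts on the backstop after release could not be measured. I infer the contact from the force rise and the lack of spring-back. No check failed.

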